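# Nest the bean-shaped parts tray

## Robot

A 6-joint arm with a two-finger parallel gripper is mounted at the origin on the work surface. World frame = base frame: x ahead of the robot, y to its left, z up, the work surface at z = 0. Lengths are in m, angles in rad, forces in N, time in s.
With the tool pointing down it reaches from about 0.275 to 0.875 m from the base axis. Payload 12.5 kg.
Tool frame: the origin (TCP) lies on the centre line of the jaws, within the pads' length; the fingertips stand r.finger_overhang ahead of it and the grasp point (between the pads) lies 3 mm ahead of it (r.finger_overhang is the distance from the TCP to the fingertips, in m); z points along the fingers, y is the direction in which the jaws open and shut (so a half turn about z gives the same grasp; the last joint's range is limited). The gripper opens to 85 mm and grips with 20 to 120 N. Pads are 22 mm wide; open, the fingers measure 114 mm over their backs; the gripper's body (76 mm by 85 mm) begins 54 mm behind the grasp point. The pads swing forward as they close: fully open they stand 13 mm farther back than shut.
Start: joints at [1.061, 0.351, 1.652, -0, 1.139, -0.085], TCP at [0.227, 0.501, 0.253] pointing down, gripper open.
Joint ranges: [-2.75, 2.75], [-0.79, 2.1], [0.01, 2.65], [-1.57, 4.71], [0.07, 3.14], [-2.87, 2.87]. Speed limits (rad/s): [2.22, 2.22, 2.79, 3.14, 3.14, 3.14].

## Interface

Orientations are given as a unit quaternion [x, y, z, w].
In Python, from cell import r, optics gives the robot as it stands. The module is installed in compiled form; this text tells all that it offers. Calls block until the motion is done:
- r.move_to(position, orientation): joint-space move of the TCP to a pose.
- r.move_linear(position, rot=None, vel=0.15): straight line of the TCP; rot=None keeps the orientation; vel is the mean speed in m/s.
- r.set_joints(angles): joint-space move.
- r.set_gripper(opening, squeeze=None): opening from 0.0 (shut) to 1.0 (fully open); squeeze is the grip in N (None keeps the last); returns when the fingers have stopped.
- r.sleep(seconds).
- r.inverse_kinematics(position, orientation): joint angles nearest the present ones, or None.
- optics.get_image(name): name is "side" or "top" or "wrist"; returns a dict with "pixels" (400x640x3 uint8, red, green, blue), "depth" (400x640 float32, m along the optical axis (not along the pixel's ray), 0 where there is no reading), "fx", "fy", "cx", "cy" (pixels), "camera_from_world" (4x4, takes a point from world to camera coordinates); the wrist camera has in their place "mount" (4x4, takes a point from camera to tool coordinates, whose origin is the TCP and whose axes are the flange's). Camera axes: x right, y down, z forward; pixel columns grow to the right and rows downward; lengths in m; the calibration is good to about 2 mm. The wrist camera is an equidistant fisheye: a pixel r from the principal point sees the ray r / f radians off the axis. A picture is of the moment at which its call begins: read the wrist's pose just before it.
A pose or a line that the arm cannot do raises r.PlanningError and nothing moves.
- r.hand_in(): hands the job in, once; it reports no verdict.
Readings, each from a call of its own:
- r.current_t(): time.
- r.current_q(): joint angles.
- r.current_qvel(): joint speeds.
- r.current_effort(): joint torques, N m.
- r.current_tool_pos(): TCP position.
- r.current_ee_rot(): TCP orientation.
- r.current_contact_force(): force on the tool from outside, world axes, zero at the start.
- r.current_torque(): the same for the moment, N m.
- r.current_opening(): opening from 0.0 (shut) to 1.0 (fully open).
Only numpy, scipy, OpenCV 4.12 (cv2) and the standard library are available. Lean on these libraries where they do the work, as an engineer would, in place of code of your own. Each camera call takes 0.05 s, during which the arm holds its last target.

## Task

The bean-shaped bottom tray on the jig table wants its matching inner tray: of the two loose trays with a lifting grip, pick up the one with the same bean-shaped outline, turn it until its outline matches, and nest it in the bottom tray so that it sits flat and fully home. Set it in, do not drop it, and leave the straight tray where it is.

Things in the scene. Friction and masses are not known exactly. Their poses are not given: they have to be found in the camera images.
- bean_tray: Loose bean-shaped (kidney) steel tray with a lifting grip, 0.36 kg. Rim 168 mm long (own x) by 89 mm (own y), 30 mm high; the 3 mm walls lean outward, so the underside is smaller (140 by 61 mm). Origin: on the underside, straight below the middle of the grip bar. Own x: the long way; +y: towards the outward-bulging long side (the ends bend to -y); z up.
- bean_grip (a point): Middle of the bean tray's grip bar, 64 mm above its underside. The level bar is 60 mm long (tray's x), 12 mm thick (tray's y) and 22 mm tall, from 53 to 75 mm above the underside, on two thin legs. It can be taken from above, closing along the tray's y; 19 mm below this point the fingertips are still clear above the rim. Same axes as the tray.
- bottom_tray: Open bean-shaped steel bottom tray, no grip, fixed to the table. Rim 178 by 99 mm, 33 mm high, floor 3 mm. Origin on its underside; x the long way, +y to the bulging side, z up. With the bean tray home the axes of both agree and the bean tray's origin is 3 mm above this one, with 2 mm play all round; the leaning walls guide it in from 8 mm or 8 degrees off. It fits only this way round.
- straight_tray: The other loose steel tray: straight oblong with round ends, 172 mm (own x) by 72 mm (own y) at the rim, 30 mm high, with the same lifting grip. It does not belong in the bottom tray and is to be left alone. Origin on the underside below the middle of the grip.
There are look-alikes about, which are no part of the job. Leave any green or yellow look-alike of the bean_tray alone. What is shaped like the bottom_tray but pink is not meant.

How it is judged:
On the way:
1. the bean tray is lifted clear of the table (height (world z) of bean_tray above 0.04 m), for 0.1 s.
At the end, for the whole second after the job is handed in: The bean tray lies nested in the bottom tray: origins within 12 mm of each other seen from above, its underside no more than 8 mm above the bottom tray's (3 mm is fully home), level within 5 degrees, long axes parallel within 10 degrees, released and at rest (horizontal distance between bean_tray and bottom_tray below 0.012 m and z of bean_tray in the frame of bottom_tray below 0.008 m and angle between bean_tray's own z axis and vertical below 0.09 rad and angle between the x axis of bean_tray and the x axis of bottom_tray, either way round below 0.175 rad and linear speed of bean_tray below 0.02 m/s); the robot touches nothing.
It fails at once if the bean tray is dropped: it falls free of the fingers at more than 0.7 m/s (a fall of over 25 mm) (linear speed of bean_tray above 0.7 m/s and contact force between bean_tray and the fingers below 0.05 N).
It fails at once if the straight tray is moved more than 30 mm (distance of straight_tray from where it was at the start of the episode above 0.03 m).
It also fails if it takes over 38 s, if anything falls off the work surface, if the arm or the gripper's body presses on something with over 40 N, if the wrist force passes 120 N, or if a joint passes its speed limit or range.

## Working session

There is one attempt and no reset: what is moved stays moved. The work goes in short steps, each a Python script; the robot and the scene stay as the last script left them, time stands still between calls to the robot, and variables do not carry over. Pictures are saved under pics/ and viewed, and the job is handed in when it is done.

```bash
mkdir -p pics; python3 - <<'E'
from cell import r, optics
import cv2, numpy as np
for n in ("top","side"):
    d=optics.get_image(n); cv2.imwrite(f"pics/{n}0.png",d["pixels"][:,:,::-1]); np.savez(f"{n}0.npz",**d)
    print(n,d["fx"],d["cx"],d["cy"]); print(np.round(d["camera_from_world"],3))
print(r.current_t(),r.finger_overhang,r.current_ee_rot())
E
```

```text
top 513.4979896526518 322.7787919007086 199.56508308453718
[[-0.018 -1.    -0.024 -0.042]
 [-0.989  0.021 -0.146  0.418]
 [ 0.146  0.021 -0.989  1.223]
 [ 0.     0.     0.     1.   ]]
side 429.17306911040134 321.0799183316343 198.5258918921456
[[ 0.993 -0.12   0.01  -0.434]
 [-0.08  -0.718 -0.692  0.056]
 [ 0.09   0.686 -0.722  1.214]
 [ 0.     0.     0.     1.   ]]
0.1 0.022 [ 2.10796791e-01  9.77529775e-01 -4.80172257e-04 -1.48772147e-04]
```

View pics/top0.png

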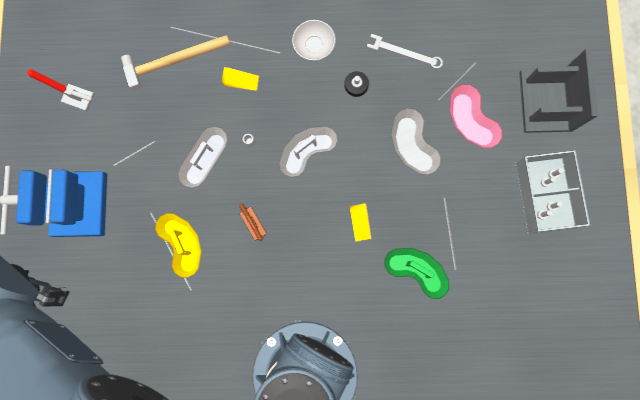

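View pics/side0.png

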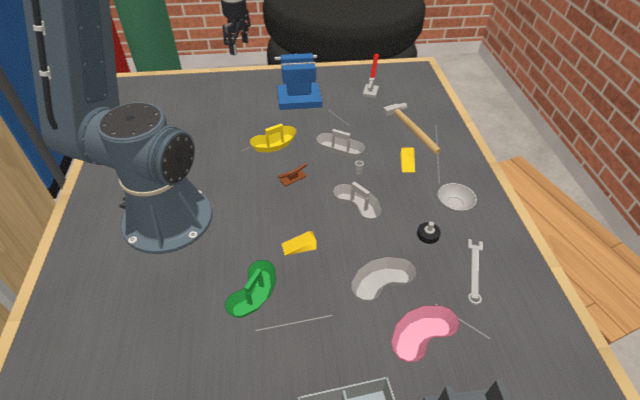

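The top view shows the grey bean tray with its grip at (308,151), the grey bottom tray at (416,141) and the straight tray at (203,157). The pink, green and yellow trays are decoys. Next I'll get metric shapes from the depth.

```bash
cat > helpers.py <<'E'
import numpy as np
def cloud(d):
    z=d["depth"]; v,u=np.mgrid[:400,:640]
    p=np.stack([(u-d["cx"])/d["fx"]*z,(v-d["cy"])/d["fy"]*z,z],-1)
    T=np.linalg.inv(d["camera_from_world"])
    w=p@T[:3,:3].T+T[:3,3]; w[z==0]=np.nan
    return w
E
python3 - <<'E'
import numpy as np,cv2
from helpers import cloud
for n in ("top",):
    d=dict(np.load(n+"0.npz")); W=cloud(d)
    print(np.nanmedian(W[200:260,300:340,2]), W[223,361],W[78,240])
    for name,(a,b,c,e) in dict(bean=(270,345,115,185),bottom=(385,445,100,180),straight=(170,235,120,195)).items():
        w=W[c:e,a:b].reshape(-1,3); w=w[~np.isnan(w[:,0])]
        print(name,"hist",np.histogram(w[:,2],bins=[-.01,.005,.01,.02,.025,.03,.035,.04,.05,.06,.07,.08,.1])[0])
        m=w[w[:,2]>.008]; r=cv2.minAreaRect(m[:,:2].astype(np.float32)); print(" rect",r)
        g=w[w[:,2]>.055]
        if len(g)>5:
            print(" grip",len(g),cv2.minAreaRect(g[:,:2].astype(np.float32)),g.mean(0))
cv2.imwrite("pics/crop.png",cv2.resize(cv2.imread("pics/top0.png")[95:190,260:460],None,fx=4,fy=4,interpolation=cv2.INTER_CUBIC))
E
```

```text
0.0008838134331785596 [ 0.35886768 -0.14179976  0.02377038] [0.73709281 0.15596365 0.02234566]
bean hist [3627  569  298  155  198  181   17    7   15   26  122    8]
 rect ((0.5512151718139648, -0.011510848999023438), (0.15891915559768677, 0.1606292724609375), 80.98342895507812)
 grip 167 ((0.5476809144020081, -0.009024996310472488), (0.013624128885567188, 0.060766905546188354), 37.2715950012207) [ 0.54620848 -0.00869013  0.07324862]
bottom hist [3140  691  282  158  156  240  110    3    0    0    0    0]
 rect ((0.5615957379341125, -0.282278835773468), (0.1261216700077057, 0.16997000575065613), 82.88721466064453)
straight hist [3269  601  239  139  204  181   22   10   19   31  129   11]
 rect ((0.5399152636528015, 0.26044756174087524), (0.13934358954429626, 0.17537188529968262), 78.56025695800781)
 grip 183 ((0.5318477749824524, 0.2470337450504303), (0.014496708288788795, 0.060064155608415604), 58.7677116394043) [0.53055125 0.24570417 0.07287035]
```

View pics/crop.png

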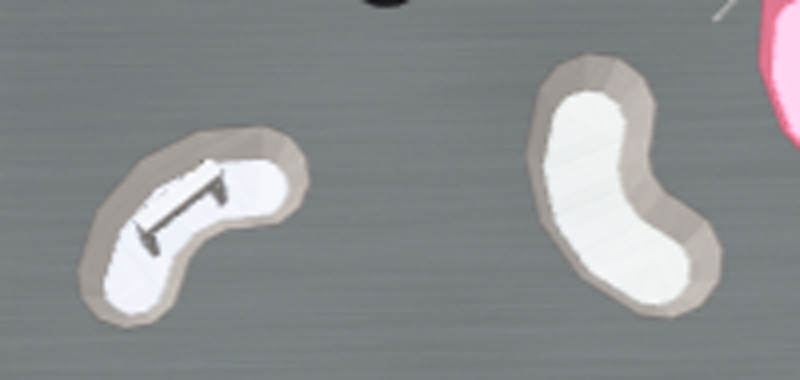

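```bash
cat > fit.py <<'E'
import numpy as np,cv2
from scipy.optimize import least_squares
def contour(d,box,off=0):
    a,b,c,e=box
    im=d["pixels"][c:e,a:b].astype(int)
    im=cv2.resize(im.astype(np.float32),None,fx=4,fy=4,interpolation=cv2.INTER_LINEAR)
    m=((im[...,0]+im[...,1]+im[...,2])/3>128).astype(np.uint8)
    m2=((im[...,0]-im[...,2])>2).astype(np.uint8)
    m=m|m2
    m=cv2.morphologyEx(m,cv2.MORPH_OPEN,np.ones((9,9)))
    cs,_=cv2.findContours(m,cv2.RETR_EXTERNAL,cv2.CHAIN_APPROX_NONE)
    k=max(cs,key=cv2.contourArea)[:,0,:].astype(float)
    return (k+.5)/4-.5+[a,c]
def toplane(d,uv,h):
    T=np.linalg.inv(d["camera_from_world"])
    ray=np.c_[(uv[:,0]-d["cx"])/d["fx"],(uv[:,1]-d["cy"])/d["fy"],np.ones(len(uv))]@T[:3,:3].T
    o=T[:3,3]; return (o+ray*((h-o[2])/ray[:,2])[:,None])[:,:2]
# bean: centreline arc; bulge +y. local origin = arc apex (middle of centreline)
def sd(P,x,y,t,R,al,w):
    c,s=np.cos(t),np.sin(t); q=(P-[x,y])@np.array([[c,-s],[s,c]])
    q=q+[0,R]  # arc centre at (0,-R)
    ph=np.arctan2(q[:,0],q[:,1])
    din=np.abs(np.hypot(*q.T)-R); e=np.c_[np.abs(q[:,0]),q[:,1]]-[R*np.sin(al),R*np.cos(al)]
    return np.where(np.abs(ph)<al,din,np.hypot(*e.T))-w
def fit(P):
    best=None
    for t in np.arange(0,2*np.pi,np.pi/4):
        f=least_squares(lambda p:sd(P,*p),[*P.mean(0),t,.07,.8,.035],loss="soft_l1",f_scale=.003)
        if best is None or f.cost<best.cost: best=f
    return best
def report(f,P):
    x,y,t,R,al,w=f.x
    print("apex",f.x[:2],"deg",np.degrees(t),"R",R,"al",al,"w",w,"rms",np.sqrt(np.mean(f.fun**2)),
     "L",2*(R*np.sin(al)+w),"W",R*(1-np.cos(al))+2*w)
E
python3 - <<'E'
import numpy as np,cv2
from fit import *
d=dict(np.load("top0.npz")); vis=d["pixels"][:,:,::-1].copy()
for n,box,h in (("bean",(272,345,118,182),.030),("bottom",(386,448,100,180),.033)):
    k=contour(d,box); P=toplane(d,k,h); f=fit(P); print(n,len(k)); report(f,P)
    for u,v in k: vis[int(round(v)),int(round(u))]=(0,0,255)
cv2.imwrite("pics/cont.png",cv2.resize(vis[95:190,260:460],None,fx=4,fy=4,interpolation=cv2.INTER_NEAREST))
E
```

```text
bean 1292
apex [0.47063306 0.00921324] deg 33.2660978190461 R 0.0631567360415529 al 2.3376430099962286 w 0.03455847153902971 rms 0.009659916099917034 L 0.1600755562162559 W 0.17609611608307163
bottom 875
apex [ 0.54751539 -0.26686121] deg 24.657033007052 R 0.06893840046795534 al 0.8568397930625321 w 0.03804280244644285 rms 0.0040674974819626146 L 0.1802897122444445 W 0.09988113148415496
```

View pics/cont.png

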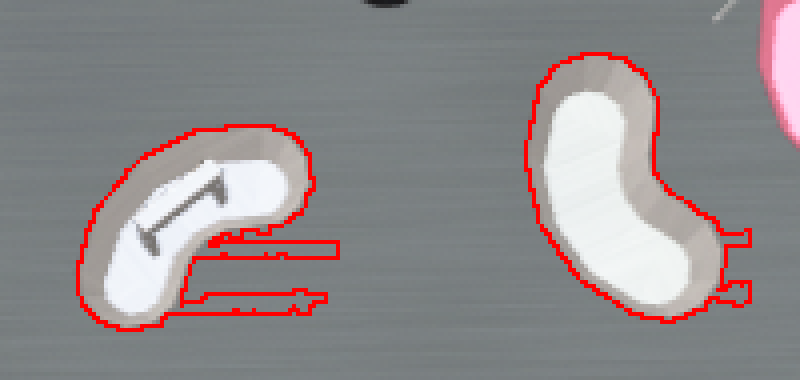

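The table grain leaks into the contour, so I'll tighten the threshold.

```bash
sed -i 's#)/3>128)#)/3>142)#; s#>2).astype#>5).astype#; s#np.ones((9,9))#np.ones((17,17))#' fit.py
python3 - <<'E'
import numpy as np,cv2
from fit import *
d=dict(np.load("top0.npz")); vis=d["pixels"][:,:,::-1].copy()
for n,box,h in (("bean",(272,345,118,182),.030),("bottom",(386,448,100,180),.033)):
    k=contour(d,box); P=toplane(d,k,h); f=fit(P); print(n,len(k)); report(f,P)
    if n=="bean":
        t=f.x[2];v=np.array([.5477,-.0090])-f.x[:2]; print("grip in local",np.cos(t)*v[0]+np.sin(t)*v[1],-np.sin(t)*v[0]+np.cos(t)*v[1])
    for u,v in k: vis[int(round(v)),int(round(u))]=(0,0,255)
print(d["pixels"][110,350],d["pixels"][105,410])
cv2.imwrite("pics/cont2.png",cv2.resize(vis[95:190,260:460],None,fx=4,fy=4,interpolation=cv2.INTER_NEAREST))
E
```

```text
bean 619
apex [ 0.55558271 -0.00353634] deg 307.55868276931005 R 0.07126777950737714 al 0.7732844556724707 w 0.03215877261636324 rms 0.0005572891623648248 L 0.16387712593818773 W 0.08458464956466782
grip in local -0.0004738854833197083 -0.009579361838238657
bottom 668
apex [ 0.55121688 -0.26553813] deg 21.135612831208714 R 0.07155738483408035 al 0.7688392876398522 w 0.03696497108196685 rms 0.0005859471611207877 L 0.17343785362340525 W 0.09405773227341832
[123 130 131] [119 125 127]
```

View pics/cont2.png

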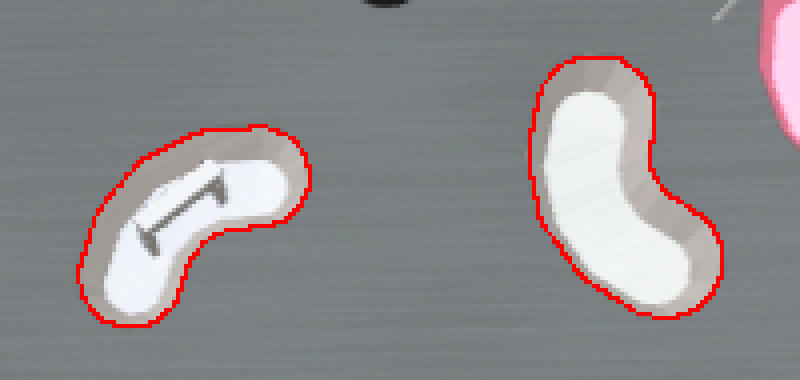

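Both fits have matching arcs: R is about 71 mm and the half-angle about 0.77. Sizes come out about 4–5 mm small all round, which is edge erosion and equal for both trays. I'll cross-check with the side camera and plan the IK.

```bash
cat >> helpers.py <<'E'
from scipy.spatial.transform import Rotation as Ro
def quat(yaw,flip=False):
    yaw=yaw+(np.pi if flip else 0)
    y=np.array([-np.sin(yaw),np.cos(yaw),0]); z=np.array([0,0,-1.]); x=np.cross(y,z)
    return Ro.from_matrix(np.c_[x,y,z]).as_quat()
E
python3 - <<'E'
import numpy as np,cv2
from fit import *
from helpers import *
from cell import r
d=dict(np.load("side0.npz")); vis=d["pixels"][:,:,::-1].copy()
for n,box,h in (("bean",(326,388,178,222),.030),("bottom",(345,422,250,304),.033)):
    k=contour(d,box); P=toplane(d,k,h); f=fit(P); print(n,len(k)); report(f,P)
    for u,v in k: vis[int(round(v)),int(round(u))]=(0,0,255)
cv2.imwrite("pics/cont3.png",cv2.resize(vis[170:310,310:440],None,fx=4,fy=4,interpolation=cv2.INTER_NEAREST))
tb=np.radians(-52.44); tt=np.radians(21.14)
g=np.array([.5477,-.0090]); c,s=np.cos(tt),np.sin(tt); off=np.array([0,-.0096])
tgt=np.array([.5512,-.2655])+np.array([[c,-s],[s,c]])@off; print("target",tgt)
for fl in (0,1):
    for p,t in ((g,tb),(tgt,tt)):
        for z in (.067,.16):
            q=r.inverse_kinematics([*p,z],quat(t,fl)); print(fl,z,None if q is None else np.round(q,2))
E
```

```text
bean 567
apex [ 0.55121784 -0.00823928] deg -54.41843782406962 R 0.06550591744617083 al 0.7718179434114487 w 0.040309315802743766 rms 0.004264728072604967 L 0.17199142204290768 W 0.09918012965611814
bottom 712
apex [ 0.54761833 -0.26725321] deg 21.236034359036992 R 0.07096209740696233 al 0.7589408951869225 w 0.040626340052554104 rms 0.0016630783727345797 L 0.1789182946920314 W 0.10072714598531594
target [ 0.55466222 -0.27445394]
0 0.067 [-0.1   0.61  1.79 -0.    0.75 -0.76]
0 0.16 [-0.1   0.46  1.74 -0.    0.94 -0.76]
0 0.067 [-0.53  0.7   1.59 -0.    0.85 -2.47]
0 0.16 [-0.53  0.58  1.55 -0.    1.02 -2.47]
1 0.067 [-0.1   0.61  1.79 -0.    0.75  2.38]
1 0.16 [-0.1   0.46  1.74 -0.    0.94  2.38]
1 0.067 [-0.53  0.7   1.59 -0.    0.85  0.67]
1 0.16 [-0.53  0.58  1.55 -0.    1.02  0.67]
```

View pics/cont3.png

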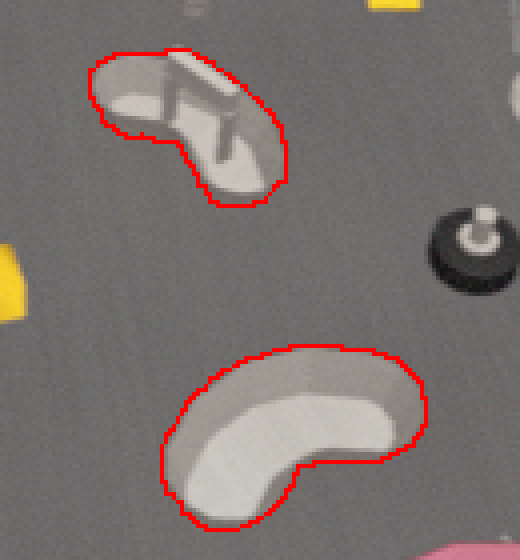

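The contours from the side view agree: yaw to within 0.1° for the bottom tray and 2° for the bean, position within about 5 mm, with a bias towards the camera because that view also catches the outer wall. I'll trust the top view and grasp now.

```bash
python3 - <<'E'
import numpy as np,cv2
from helpers import *
from cell import r,optics
tb=np.radians(-52.44); g=[.5477,-.0090]; Q=quat(tb)
r.move_to([*g,.16],Q); t=r.current_t()
d=optics.get_image("wrist"); cv2.imwrite("pics/w1.png",d["pixels"][:,:,::-1])
np.savez("w1.npz",**d); print(t,r.current_tool_pos(),r.current_opening())
E
```

```text
2.2833 [ 0.54774756 -0.0082588   0.16011928] 0.9983066229827354
```

View pics/w1.png

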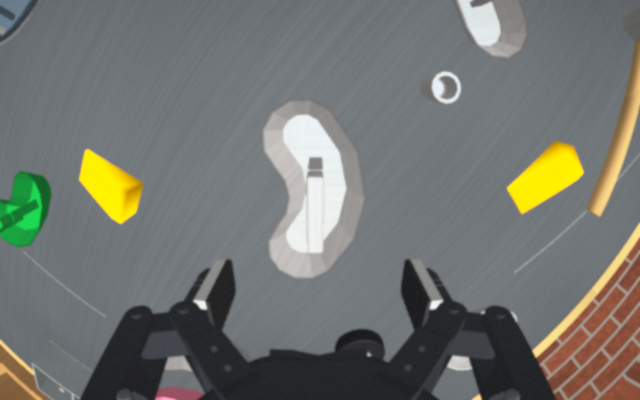

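In the wrist view the bar (columns 308–323, rows 160–250) runs parallel to the pads and is centred between the jaws (about column 318). I'll go down, grip and lift.

```bash
python3 - <<'E'
import numpy as np,cv2
from helpers import *
from cell import r,optics
g=[.5477,-.0090]
r.move_linear([*g,.067],vel=.12); print(r.current_tool_pos(),r.current_contact_force())
r.set_gripper(0.0,squeeze=70); print("open",r.current_opening(),r.current_contact_force())
r.move_linear([*g,.16],vel=.12); print("open",r.current_opening(),r.current_contact_force(),r.current_torque(),r.current_tool_pos(),r.current_t())
for n in ("wrist","side","top"):
    d=optics.get_image(n); cv2.imwrite(f"pics/{n}2.png",d["pixels"][:,:,::-1]); np.savez(n+"2.npz",**d)
a=cv2.imread("pics/wrist2.png");b=cv2.imread("pics/side2.png")
cv2.imwrite("pics/both2.png",np.hstack([cv2.resize(a,(400,250)),b[100:350,200:600]]))
E
```

```text
[ 0.54814561 -0.00900635  0.06763876] [-0.20022998 -0.5728753   1.13655659]
open 0.12732517751676917 [-1.13902211 -0.40605651 -0.8490578 ]
open 0.1278451371849938 [ 0.16306267 -0.80679646 -3.63409354] [-0.0019104   0.00739157 -0.01836552] [ 0.54723254 -0.0089348   0.15923432] 4.85
```

View pics/both2.png

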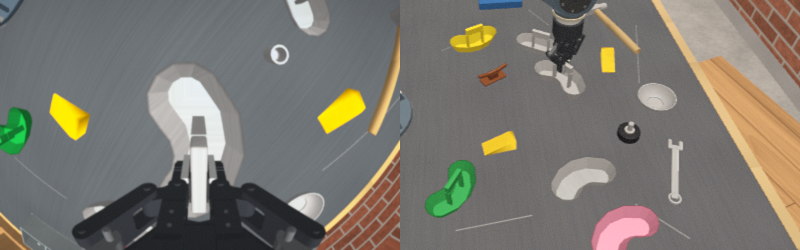

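View pics/top2.png

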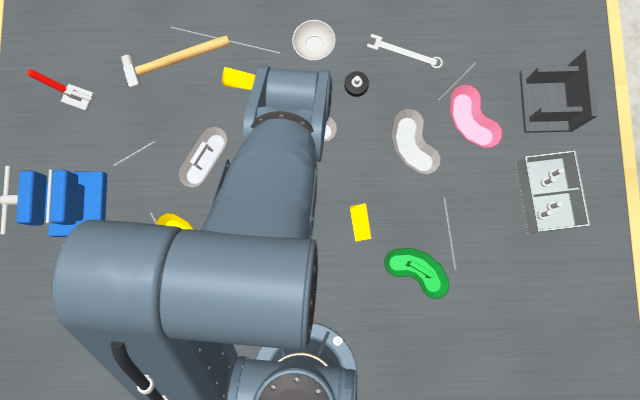

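The tray is held: opening 0.128 (about 11 mm) and the force reads 3.6 N, matching 0.36 kg. In the wrist view it hangs straight. Carry it over, look, then lower while watching the force.

```bash
python3 - <<'E'
import numpy as np,cv2
from helpers import *
from cell import r,optics
tg=[.5547,-.2745]
r.move_to([*tg,.16],quat(np.radians(21.14)))
r.move_linear([*tg,.125],vel=.08); r.sleep(.2)
print(r.current_tool_pos(),r.current_ee_rot(),quat(np.radians(21.14)),r.current_opening(),r.current_contact_force(),r.current_t())
for n in ("wrist","side"):
    d=optics.get_image(n); cv2.imwrite(f"pics/{n}3.png",d["pixels"][:,:,::-1])
a=cv2.imread("pics/wrist3.png");b=cv2.imread("pics/side3.png")
cv2.imwrite("pics/both3.png",np.hstack([cv2.resize(a,(480,300)),cv2.resize(b[200:320,310:438],(320,300))]))
E
```

```text
[ 0.5549239  -0.27465243  0.12551067] [-1.83419810e-01  9.83034574e-01 -2.93168594e-04  3.36391482e-04] [-0.18343666  0.98303153  0.          0.        ] 0.13256139405187162 [ 0.65590332  0.07419644 -3.83293039] 7.3
```

View pics/both3.png

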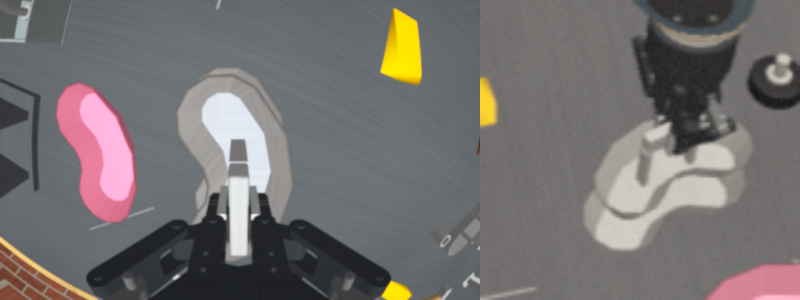

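Both views show the bean tray above the bottom tray with the same bend and heading. Now I'll lower it, with force checks.

```bash
python3 - <<'E'
import numpy as np
from cell import r
tg=[.5547,-.2745]
for z in (.105,.095,.088,.083,.079,.076,.074,.072,.071,.070):
    r.move_linear([*tg,z],vel=.05); f=r.current_contact_force()
    print(z,np.round(r.current_tool_pos(),4),np.round(f,1),np.round(r.current_torque(),2))
    if f[2]>8 or np.hypot(*f[:2])>15: print("stop");break
print(r.current_t(),r.current_opening())
E
```

```text
0.105 [ 0.5547 -0.2745  0.1048] [ 0.1  0.8 -3. ] [ 0.02  0.02 -0.01]
0.095 [ 0.5545 -0.2744  0.0946] [-0.7  1.1 -3.5] [0.08 0.05 0.01]
0.088 [ 0.5545 -0.2744  0.0876] [ 0.9 -0.1 -2.6] [-0.05 -0.05 -0.  ]
0.083 [ 0.5545 -0.2744  0.0826] [-0.5 -0.1 -4.1] [-0.02  0.04 -0.06]
0.079 [ 0.5545 -0.2744  0.0787] [-0.1 -0.6 -4.1] [-0.   -0.07 -0.  ]
0.076 [ 0.5546 -0.2744  0.0758] [-0.9  0.6 -3.1] [ 0.01 -0.04 -0.06]
0.074 [ 0.5547 -0.2745  0.0739] [-0.6  1.2 -3.5] [-0.01  0.01  0.06]
0.072 [ 0.5546 -0.2744  0.0718] [-0.3 -0.5 -2.7] [0.03 0.02 0.02]
0.071 [ 0.5547 -0.2745  0.071 ] [ 0.5 -1.1 -3.5] [ 0.02 -0.03 -0.02]
0.07 [ 0.5546 -0.2745  0.07  ] [-1.5 -0.8 -3.1] [0.04 0.21 0.02]
10.3417 0.12952172813140073
```

```bash
python3 - <<'E'
import numpy as np
from cell import r
tg=[.5547,-.2745]
for z in (.0692,.0685,.0678,.067,.0663,.0655):
    r.move_linear([*tg,z],vel=.03); r.sleep(.1); f=np.mean([r.current_contact_force() for _ in range(5)],0)
    print(z,np.round(r.current_tool_pos(),4),np.round(f,1),np.round(r.current_torque(),2))
    if f[2]>4 or np.hypot(*f[:2])>15: print("stop");break
print(r.current_t(),r.current_opening())
E
```

```text
0.0692 [ 0.5546 -0.2746  0.0699] [-4.3  1.6  4.2] [0.22 0.71 0.04]
stop
10.6917 0.1277091154736759
```

Contact comes at TCP z 0.070, which is the expected home height (0.0676 + 0.003). I'll release, retreat and check.

```bash
python3 - <<'E'
import numpy as np,cv2
from helpers import *
from fit import *
from cell import r,optics
tg=[.5547,-.2745]
r.set_gripper(0.6); print(np.round(r.current_contact_force(),1),r.current_opening())
r.move_linear([*tg,.17],vel=.12)
d=optics.get_image("wrist"); cv2.imwrite("pics/w4.png",d["pixels"][:,:,::-1])
r.move_to([.30,.35,.3],quat(0.8)); print(r.current_t())
d=optics.get_image("top"); cv2.imwrite("pics/t4.png",d["pixels"][:,:,::-1]); np.savez("top4.npz",**d)
W=cloud(d); w=W[100:180,386:448].reshape(-1,3); w=w[~np.isnan(w[:,0])]
g=w[w[:,2]>.058]; print("grip",len(g),cv2.minAreaRect(g[:,:2].astype(np.float32)),np.median(g[g[:,2]>.07],0) )
e=g[g[:,2]>.07]; A=np.c_[e[:,:2]-e[:,:2].mean(0),np.ones(len(e))]; print("bar plane",np.linalg.lstsq(A,e[:,2],rcond=None)[0])
x=w[(w[:,2]>.02)&(w[:,2]<.045)]; print("rim z pct",np.percentile(x[:,2],[50,90,98]))
r_=d["pixels"][95:190,360:520,::-1]; a=cv2.imread("pics/w4.png")
cv2.imwrite("pics/both4.png",np.hstack([cv2.resize(a,(400,250)),cv2.resize(r_,(400,250),interpolation=cv2.INTER_CUBIC)]))
E
```

```text
[-0.2 -0.5  0.2] 0.5991990198965917
14.6417
grip 169 ((0.5560430288314819, -0.27317169308662415), (0.06104571372270584, 0.013528301380574703), 21.97358512878418) [ 0.55403397 -0.27292352  0.07779728]
bar plane [ 0.07422234 -0.13358409  0.07797304]
rim z pct [0.03158359 0.03662439 0.03928371]
```

View pics/both4.png

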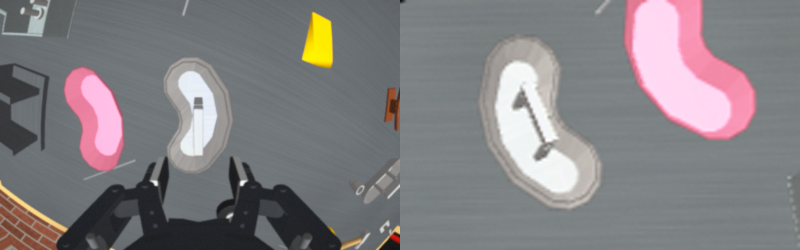

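View pics/t4.png

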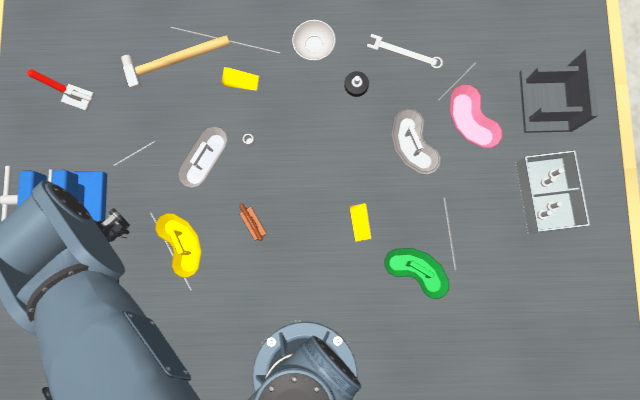

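```bash
python3 - <<'E'
import numpy as np
from helpers import *
for n,(a,b,c,e) in (("top0",(270,345,115,185)),("top0",(170,235,120,195)),("top4",(386,448,100,180)),("top4",(170,235,120,195))):
    W=cloud(dict(np.load(n+".npz")));w=W[c:e,a:b].reshape(-1,3); w=w[w[:,2]>.068]
    m=w[:,:2].mean(0); u,s,vt=np.linalg.svd(w[:,:2]-m,full_matrices=False)
    A=np.c_[(w[:,:2]-m)@vt.T,np.ones(len(w))]; print(n,np.median(w,0).round(4),np.degrees(np.arctan2(*vt[0][::-1]))%180,"slopes",np.linalg.lstsq(A,w[:,2],rcond=None)[0].round(3))
E
```

```text
top0 [ 0.5467 -0.0085  0.0759] 127.56049637816496 slopes [-0.014 -0.052  0.076]
top0 [0.5313 0.2464 0.0762] 148.89902659941833 slopes [ 0.026 -0.234  0.076]
top4 [ 0.5544 -0.2729  0.0778] 21.627499471511214 slopes [-0.014 -0.186  0.078]
top4 [0.5315 0.246  0.0755] 148.49211731147363 slopes [ 0.013 -0.176  0.075]
```

The bar top is 2 mm higher than when the tray stood on the table, against an expected 3 mm. It tilts about 1° along its length, yaw is 21.6° against 21.1°, and the straight tray is unmoved. I'm handing it in.

```bash
python3 - <<'E'
from cell import r
print(r.current_t()); r.hand_in()
E
```

```text
14.6917
the job is handed in; nothing more can be done
```

The grey bean tray is nested in the grey bottom tray, and I handed the job in at 14.7 s. I gripped it by its bar, lifted it clear of the table, turned it about 74° and lowered it in until it touched bottom. Then I released it and moved the arm away. The hand-in reports no verdict.

**Last checks (top and wrist cameras):**
- **Position:** the bar is within about 2 mm of the target, and its heading is 21.6° against 21.1° for the bottom tray.
- **Height:** the bar top is at about 78 mm, the value expected when fully home.
- **Level:** the tilt along the bar is about 1°. Across the 12 mm bar the depth was too noisy to judge. In the pictures the rim gap looks even all round.
- **Straight tray:** its grip measures the same as at the start, to within 1 mm.

**Disagreement:** early on, the side camera placed the trays up to about 6 mm from the top camera's fit. I put that down to the side view also catching the outer walls and used the top view, and the tray went in without touching the sides.

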